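# Fetch the rear filter stage and lock it on the column

## Robot

A 7-joint arm with a two-finger parallel gripper is mounted at the origin on the work surface. World frame = base frame: x ahead of the robot, y to its left, z up, the work surface at z = 0. Lengths are in m, angles in rad, forces in N, time in s.
With the tool pointing down it reaches from about 0.4 to 0.9 m from the base axis. Payload 5.6 kg.
Tool frame: the origin (TCP) lies midway between the tips of the shut fingers; the grasp point (between the pads) lies 19 mm behind it; z points along the fingers, y is the line along which they close (so a half turn about z gives the same grasp; the last joint's range is limited). The gripper opens to 92 mm and grips with 3 to 60 N. Pads are 20 mm wide; open, the fingers measure 128 mm over their backs; the gripper's body (75 mm by 189 mm) begins 69 mm behind the grasp point.
Start: joints at [-1.345, 0.468, -0.012, 1.603, 0.006, 1.071, -0.056], TCP at [0.173, 0.627, 0.215] pointing down, gripper open.
Joint ranges: [-2.53, 2.53], [-0.31, 2.02], [-1.57, 1.55], [0.28, 2.44], [-1.29, 4.43], [0.15, 1.84], [-2.92, 2.92]. Speed limits (rad/s): [2.57, 2.57, 3.14, 3.14, 3.14, 3.14, 3.14].

## Interface

Orientations are given as a 3x3 rotation matrix whose columns are the frame's x, y, z axes.
In Python, from station import env, effector, solver, viewer, workorder, search_frame, tip_of gives the robot as it stands. Calls block until the motion is done:
- env.reach(position, orientation): joint-space move of the TCP to a pose.
- env.movel(position, frame=None, rate=0.15): straight line of the TCP; frame=None keeps the orientation; rate is the mean speed in m/s.
- env.goto_joints(angles): joint-space move.
- effector.release() and effector.grasp(squeeze=None): open the fingers fully, or close them until they stop; squeeze is the grip in N (None keeps the last).
- env.pause(seconds).
- solver.inverse_kinematics(position, orientation): joint angles nearest the present ones, or None.
- env.sense(): the state.
- viewer.read_camera(name): name is "scene" or "top" or "wrist"; returns (picture, depth): 480x640x3 uint8, red, green, blue; 480x640 float32, m along the optical axis (not along the pixel's ray), 0 where there is no reading.
- viewer.camera_info(name): a dict with "intrinsics" (3x3 intrinsics, pixels), "eye" and "rotation" of the camera in the world; the wrist camera has in their place "T_tool_cam" (4x4, takes a point from camera to tool coordinates, whose origin is the TCP and whose axes are the flange's). Camera axes: x right, y up, looking along -z (the intrinsics and any distortion apply to the point x, -y, -z); pixel columns grow to the right and rows downward; lengths in m; the calibration is good to about 2 mm. A picture is of the moment at which its call begins: read the wrist's pose just before it. camera_info takes no time and is no camera call.
A pose or a line that the arm cannot do raises env.PlanningError and nothing moves.
- workorder.finish_job(): hands the job in; it is judged then, once.
Trained networks look in the newest picture that a camera, given by its name, has taken for a name from the list of things; names that differ only in an ending like _2 or _b are one class to them, and where a whole thing is asked for, a point or a joint stands for the part that bears it (a point fixed in the world has none). Each returns a list of dicts, best first, with "score" (0 to 1); they miss things now and then, are a little off and sometimes report something else, mostly with a low value. They report only what shows in the picture. A call takes as long as a camera call.
- search_frame(camera, name): "at" ([x, y, z] in m, in world coordinates, good to about 4 mm: the middle of the surface that is visible of it).
- tip_of(camera, name): "at" ([x, y, z] in m, in world coordinates, good to about 4 mm: a listed point, or the origin of a listed thing).
The state is a dict: "t": time; "joint_positions": joint angles; "joint_velocities": joint speeds; "tau": joint torques, N m; "ee_pos": TCP position; "tcp_rot": TCP orientation; "wrist_force": force on the tool from outside, world axes, zero at the start; "moment": the same for the moment, N m; "gripper_width": finger opening in m; "grasp_force": force on a finger pad.
Only numpy, scipy, OpenCV 4.12 (cv2) and the standard library are available. Lean on these libraries where they do the work, as an engineer would, in place of code of your own. Each camera call takes 0.05 s, during which the arm holds its last target. There are 200 camera calls.

## Task

Pull the orange filter stage out of the front of the keeper rack and stand it upright on the red plate, then pull out the blue stage behind it, set it down into the collar of the filter column with its lugs through the openings, and lock it with a quarter turn clockwise (seen from above) until it stops. Set things down without dropping them, let go, and leave everything else on the bench where it stands.

Things in the scene. Friction and masses are not known exactly. Their poses are not given: they have to be found in the camera images.
- blue_mid (a point): Blue filter stage, about 0.22 kg, 112 mm tall, round about z (up): body 60 mm diameter from 18 to 60 mm above its underside, plain round knob to grasp, 30 mm diameter, from 60 to 112 mm. Spigot and lugs below: see blue_lugs. A white bar on the knob's top lies along its y, above the lugs. Point on its axis, 56 mm above the underside. Starts behind orange, up to 0.6 rad of turn from the rack.
- blue_lugs (a point): Point on the blue stage's axis at its underside. From here up 18 mm: an aluminium spigot 36 mm in diameter, tapering to 26 mm over its lowest 7 mm. At its very bottom two lugs, 10 mm wide, 7.5 mm high, stick out along the stage's +y and -y, 60 mm tip to tip.
- orange_mid (a point): Orange filter stage, same shape and sizes as the blue one, about 0.22 kg. Point on its axis, 56 mm above its underside (half-way up). It starts upright in the rack between the blue one and the open front, up to 0.6 rad of turn from the rack.
- rack_slot (a point): Fixed grey keeper rack, middle of its roof's top, 73 mm above the bench; x to the closed back, -x to the open front, z up. Lane along x 66 mm wide, walls 6 mm. Roof: two clear strips 4 mm thick with a 38 mm slot along the middle; knobs stand 43 mm out of it, bodies cannot pass up and have 5 mm of air below it. Orange starts at x about -35 mm, blue at +34 mm, both at y about 0.
- rack_mouth (a point): Middle of the front edge of the rack's roof and walls, at floor level of the lane, 4 mm above the bench, 72 mm in front of rack_slot; same axes. A stage can be lifted only once its axis is over 33 mm in front (-x) of this point. The lane's floor goes on 68 mm in front of it as a porch.
- column_seat (a point): Centre of the top face of the bayonet collar on the fixed filter column, 76 mm above the bench, z up. Collar: aluminium, 86 mm across, on a grey cylinder and a 110 mm square flange. A 45 mm round opening has two side openings for the lugs, towards +y and -y (green dots), good to about 0.25 rad, either lug in either. Red dots mark x.
- column_floor (a point): Floor inside the collar, 21 mm below column_seat, same axes. Seated, the stage's body rests on the collar's top, its centre point 38 mm above column_seat, with about 4 mm of play sideways and 2.5 mm in height. It then turns, easily, only clockwise seen from above, by about 1.6 rad to a fixed stop, the lugs under the lips along x (red dots).
- plate_top (a point): Fixed square dark red plate, 170 mm by 170 mm and 10 mm thick, lying on the bench; the point is at the centre of its top face, sides along x and y, z up. A small brass vial stands near one corner.
- green_mid (a point): A green filter stage of the same make (112 mm tall, 60 mm diameter), standing on the bench; leave alone. Point half-way up.
- resin_mid (a point): Amber bottle, 60 mm diameter, 150 mm tall; leave alone. Point half-way up.
- cup_mid (a point): White cup, 72 mm diameter, 85 mm tall; leave alone. Point half-way up.
- jar_mid (a point): Jar with black lid, 64 mm diameter, 70 mm tall; leave alone. Point half-way up.
- vial_center (a point): Small brass vial, 22 mm diameter, 35 mm tall, near the +x -y corner of the red plate, 60 mm from its centre along both; leave alone. Point at its centre.
- wrench_grip (a point): Steel wrench lying on the bench; leave alone. Point on its handle.
- pendant_mid (a point): Black teach pendant, 100 x 180 x 28 mm, lying on the bench; leave alone. Point at its centre.

How it is judged:
On the way, in this order (a step that is already met when the one before it is completed fails the run):
1. the orange stage stands upright on the red plate, let go (x of orange_mid in the frame of plate_top between -0.075 and 0.075 m and y of orange_mid in the frame of plate_top between -0.075 and 0.075 m and z of orange_mid in the frame of plate_top between 0.052 and 0.06 m and angle between orange_mid's own z axis and vertical below 0.1 rad and contact force between the fingers and orange below 0.2 N and linear speed of orange below 0.02 m/s), for 0.2 s.
2. the blue stage has been drawn out of the front of the rack (x of blue_mid in the frame of rack_slot below -0.09 m), for 0.05 s.
3. the blue stage is seated in the collar, its lugs in the openings (z of blue_mid in the frame of column_seat between 0.034 and 0.0415 m and horizontal distance between blue_mid and column_seat below 0.008 m and angle between blue_mid's own z axis and vertical below 0.1 rad), for 0.1 s.
4. the blue stage is turned to lock (all of step 3 and angle between the y axis of blue_mid and the y axis of column_seat, either way round above 1.2 rad), for 0.2 s.
At the end, for the whole second after the job is handed in: Blue is in the collar: centre 34 to 41.5 mm above its top face, within 8 mm of its axis, tilt under 0.1 rad, lugs over 1.2 rad from the openings, at rest. Orange is upright (0.1 rad), at rest on the red plate, within 75 mm of its centre along each side. Both are let go (all of step 1 and all of step 4 and linear speed of blue below 0.02 m/s); the robot touches nothing.
It fails at once if the orange stage is dropped or knocked over (moves faster than 0.6 m/s while not held) (linear speed of orange above 0.6 m/s and contact force between the fingers and orange below 0.1 N).
It fails at once if the blue stage is dropped or knocked over (moves faster than 0.6 m/s while not held) (linear speed of blue above 0.6 m/s and contact force between the fingers and blue below 0.1 N).
It fails at once if a bystander on the bench is shifted by more than 20 mm (the brass vial by more than 30 mm) (distance of any of green_mid, resin_mid, cup_mid, jar_mid, pendant_mid, wrench_grip from where it was at the start of the episode above 0.02 m or distance of vial_center from where it was at the start of the episode above 0.03 m).
It also fails if it takes over 61 s, if anything falls off the work surface, if the arm or the gripper's body presses on something with over 40 N, if the wrist force passes 120 N, or if a joint passes its speed limit or range.

## Working session

There is one attempt and no reset: what is moved stays moved. The work goes in short steps, each a Python script; the robot and the scene stay as the last script left them, time stands still between calls to the robot, and variables do not carry over. Pictures are saved under pics/ and viewed, at most 10 in all, crops included, and the job is handed in when it is done.

```bash
mkdir -p pics; ls; python3 - <<'E'
from station import *
import cv2,numpy as np
ims=[]
for c in ("scene","top"):
    p,d=viewer.read_camera(c); cv2.imwrite(f"pics/{c}0.png",p[:,:,::-1])
    i=viewer.camera_info(c); print(c,{k:np.round(v,3).tolist() if not isinstance(v,str) else v for k,v in i.items()})
    for n in "orange_mid blue_mid rack_slot rack_mouth column_seat plate_top green_mid resin_mid cup_mid jar_mid vial_center wrench_grip pendant_mid".split():
        r=tip_of(c,n); print(n,[(np.round(x["at"],3).tolist(),round(x["score"],2)) for x in r[:2]])
print(env.sense()["t"])
E
```

```text
pics
scene {'intrinsics': [[459.683, 0.0, 320.123], [0.0, 459.683, 246.211], [0.0, 0.0, 1.0]], 'eye': [1.298, -0.062, 1.232], 'rotation': [[0.064, -0.843, 0.534], [0.998, 0.05, -0.041], [0.008, 0.535, 0.845]]}
orange_mid [([0.589, 0.0, 0.058], 0.51), ([0.485, -0.269, 0.056], 0.5)]
blue_mid []
rack_slot [([0.626, 0.006, 0.071], 0.77)]
rack_mouth []
column_seat [([0.482, -0.272, 0.076], 0.66)]
plate_top [([0.492, 0.31, 0.013], 0.95)]
green_mid [([0.727, -0.249, 0.058], 0.63)]
resin_mid [([0.717, 0.22, 0.077], 0.6)]
cup_mid [([0.64, 0.364, 0.042], 0.57), ([0.553, -0.003, 0.004], 0.5)]
jar_mid [([0.686, -0.413, 0.033], 0.86)]
vial_center [([0.474, -0.508, 0.005], 0.57), ([0.546, 0.238, 0.027], 0.55)]
wrench_grip [([0.473, -0.508, 0.004], 0.79)]
pendant_mid [([0.429, 0.559, 0.016], 0.74)]
top {'intrinsics': [[497.233, 0.0, 326.917], [0.0, 497.233, 246.18], [0.0, 0.0, 1.0]], 'eye': [0.5, -0.003, 1.373], 'rotation': [[0.02, 0.997, -0.073], [-1.0, 0.02, -0.003], [-0.002, 0.073, 0.997]]}
orange_mid [([0.587, -0.002, 0.057], 0.84)]
blue_mid [([0.662, 0.006, 0.059], 0.77)]
rack_slot []
rack_mouth [([0.552, -0.007, 0.003], 0.9), ([0.624, 0.006, 0.071], 0.44)]
column_seat [([0.478, -0.274, 0.071], 0.78)]
plate_top [([0.496, 0.31, 0.011], 0.97)]
green_mid [([0.73, -0.247, 0.06], 0.58), ([0.545, 0.235, 0.027], 0.57)]
resin_mid [([0.717, 0.222, 0.075], 0.58)]
cup_mid [([0.638, 0.362, 0.04], 0.59), ([0.66, 0.008, 0.003], 0.26)]
jar_mid [([0.689, -0.405, 0.033], 0.96), ([0.555, -0.006, 0.002], 0.43)]
vial_center [([0.546, 0.236, 0.025], 0.63)]
wrench_grip [([0.479, -0.508, -0.001], 0.96)]
pendant_mid [([0.426, 0.556, 0.016], 0.73)]
1.4
```

View pics/top0.png

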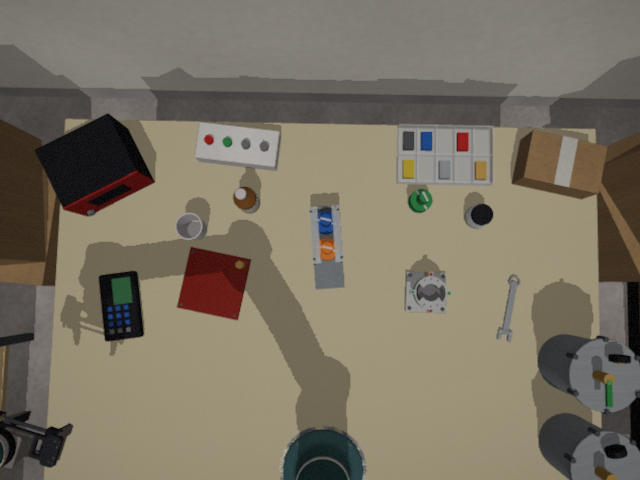

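View pics/scene0.png

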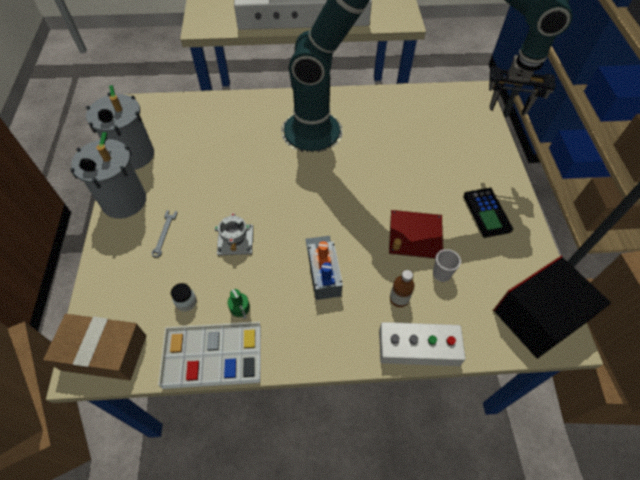

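The top picture shows the rack at columns 310–343 and rows 205–288, with its mouth towards the robot (downwards). The collar is at (430,291) and the plate at (215,284), which agrees with the networks. Next I'll look from close by.

```bash
cat > h.py <<'E'
from station import *
import cv2,numpy as np
def R(a):
    c,s=np.cos(a),np.sin(a); return np.array([[c,s,0],[s,-c,0],[0,0,-1.]])
def wshot(name=None):
    s=env.sense(); p,d=viewer.read_camera("wrist"); i=viewer.camera_info("wrist")
    T=np.eye(4);T[:3,:3]=s["tcp_rot"];T[:3,3]=s["ee_pos"]
    if name: cv2.imwrite(f"pics/{name}.png",p[:,:,::-1])
    return p,d,T@np.array(i["T_tool_cam"]),np.array(i["intrinsics"])
def world(u,v,z,W,K):
    "pixels -> world points on the plane of height z"
    r=np.stack([(np.asarray(u)-K[0,2])/K[0,0],-(np.asarray(v)-K[1,2])/K[1,1],-np.ones(np.shape(u))],-1)@W[:3,:3].T
    return W[:3,3]+r*((z-W[2,3])/r[...,2])[...,None]
def cloud(d,W,K):
    v,u=np.mgrid[:480,:640]
    P=np.stack([(u-K[0,2])/K[0,0]*d,-(v-K[1,2])/K[1,1]*d,-d],-1)@W[:3,:3].T+W[:3,3]
    return P
def tips(cam,*names):
    for n in names: print(n,[(np.round(x["at"],4).tolist(),round(x["score"],2)) for x in tip_of(cam,n)[:2]])
def st():
    s=env.sense(); print("t%.1f"%s["t"],"p",np.round(s["ee_pos"],4),"yaw %.3f"%np.arctan2(s["tcp_rot"][1,0],s["tcp_rot"][0,0]),"w%.4f"%s["gripper_width"],"g%.1f"%s["grasp_force"],"F",np.round(s["wrist_force"],1),"q7 %.2f"%s["joint_positions"][6])
    return s
E
python3 - <<'E'
from h import *
s=st(); print(np.round(s["tcp_rot"],2), viewer.camera_info("wrist"))
for a in (0,np.pi,np.pi/2,-np.pi/2):
    for p in ([.59,0,.3],[.48,-.273,.2]):
        q=solver.inverse_kinematics(np.array(p),R(a)); print(a,p,None if q is None else np.round(q,2))
E
```

```text
t1.4 p [0.1727 0.6266 0.2146] yaw 2.873 w0.0920 g0.0 F [ 0.2  0.2 -0.5] q7 -0.06
[[-0.96  0.27  0.  ]
 [ 0.27  0.96 -0.  ]
 [-0.   -0.   -1.  ]] {'intrinsics': array([[339.29956846,   0.        , 314.21131743],
       [  0.        , 339.29956846, 245.5375416 ],
       [  0.        ,   0.        ,   1.        ]]), 'T_tool_cam': array([[ 3.49611176e-04,  9.58120008e-01,  2.86366771e-01,
         8.06979089e-02],
       [ 9.99999498e-01, -6.03931546e-04,  7.99771207e-04,
        -3.18573776e-04],
       [ 9.39222723e-04,  2.86366347e-01, -9.58119738e-01,
        -1.69853051e-01],
       [ 0.00000000e+00,  0.00000000e+00,  0.00000000e+00,
         1.00000000e+00]])}
0 [0.59, 0, 0.3] [-0.76  0.38  0.93  1.7  -0.32  1.22 -1.32]
0 [0.48, -0.273, 0.2] [-0.13  0.37  0.74  1.9  -0.3   0.98 -0.83]
3.141592653589793 [0.59, 0, 0.3] [-0.52  0.31  0.59  1.69 -0.18  1.2   1.68]
3.141592653589793 [0.48, -0.273, 0.2] [-0.39  0.53  1.14  1.91 -0.55  1.07  2.55]
1.5707963267948966 [0.59, 0, 0.3] [-0.6   0.33  0.7   1.69 -0.22  1.2   0.15]
1.5707963267948966 [0.48, -0.273, 0.2] [-0.14  0.38  0.75  1.9  -0.31  0.98  0.75]
-1.5707963267948966 [0.59, 0, 0.3] [-0.97  0.59  1.36  1.71 -0.6   1.34 -2.64]
-1.5707963267948966 [0.48, -0.273, 0.2] [-0.48  0.68  1.36  1.91 -0.73  1.17 -1.99]
```

```bash
python3 - <<'E'
from h import *
env.reach(np.array([.57,0,.26]),R(0)); st()
p,d,W,K=wshot("w1"); tips("wrist","orange_mid","blue_mid","rack_slot","rack_mouth")
np.savez("w1.npz",p=p,d=d,W=W,K=K); st()
E
```

```text
t4.0 p [0.5701 0.0011 0.2598] yaw 0.002 w0.0921 g0.0 F [-0.4 -0.1  0.1] q7 -1.30
orange_mid [([0.5915, 0.0026, 0.06], 0.93)]
blue_mid [([0.665, 0.0049, 0.0633], 0.87)]
rack_slot [([0.6271, 0.005, 0.0665], 0.78), ([0.6649, 0.004, 0.063], 0.16)]
rack_mouth [([0.5512, -0.0049, 0.0061], 0.65)]
t4.3 p [5.700e-01 4.000e-04 2.599e-01] yaw 0.001 w0.0921 g0.0 F [-0.3 -0.5  0.1] q7 -1.30
```

View pics/w1.png

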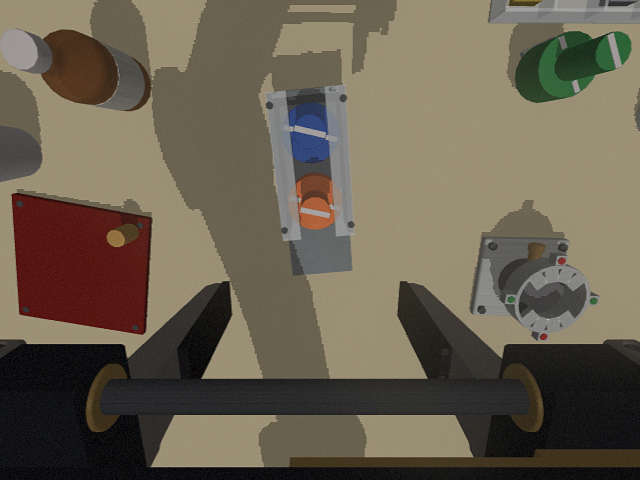

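The wrist picture shows the roof screws at (269,104), (343,98), (284,231) and (351,225). The orange bar is about (302,208)–(330,216) and the blue bar about (297,129)–(325,137). The collar's green dots are at (511,300) and (594,300), its red dots at (562,261) and (543,336). I'll turn these into poses.

```bash
python3 - <<'E'
from h import *
f=np.load("w1.npz");p,d,W,K=f["p"],f["d"],f["W"],f["K"]
c=world([269,343,284,351],[104,98,231,225],.073,W,K)[:,:2]; print("rack corners",np.round(c,4).tolist(),c.mean(0))
print("yaw sides",[np.arctan2(*(c[i]-c[i+2])[::-1]) for i in (0,1)])
g=world([511,594,562,543],[300,300,261,336],.076,W,K)[:,:2];print("col",np.round(g,4).tolist(),g[:2].mean(0),g[2:].mean(0),"yaw y:",np.arctan2(*(g[0]-g[1])[::-1])-np.pi/2,"yaw x",np.arctan2(*(g[2]-g[3])[::-1]))
P=cloud(d,W,K); rgb=p.astype(int)
for n,m in (("o",(rgb[...,0]>130)&(rgb[...,2]<90)&(rgb[...,1]<140)),("b",(rgb[...,2]>90)&(rgb[...,0]<70))):
    white=(rgb.min(-1)>150)
    z=P[...,2]; top=(z>.108)&(z<.123)
    reg=np.zeros((480,640),bool); reg[(slice(170,245) if n=="o" else slice(90,170)),270:360]=1
    t=top&reg&(m|white); print(n,t.sum(),np.round(P[t].mean(0),4),"extent",np.round(np.ptp(P[t],axis=0),3),"minmax mid",np.round((P[t].max(0)+P[t].min(0))/2,4))
    b=top&reg&white
    uv=np.argwhere(b)[:,::-1]; w=world(uv[:,0],uv[:,1],.116,W,K)[:,:2]; cen=w.mean(0); e,V=np.linalg.eigh(np.cov(w.T)); print(" bar",len(w),cen,"bar yaw",np.arctan2(V[1,1],V[0,1]),np.sqrt(e))
E
```

```text
rack corners [[0.6889, 0.0448], [0.6944, -0.0273], [0.5613, 0.0331], [0.5681, -0.0392]] [0.62816582 0.00284301]
yaw sides [np.float64(0.09141439969338633), np.float64(0.09451948632424455)]
col [[0.4814, -0.2247], [0.4815, -0.3196], [0.5286, -0.273], [0.4348, -0.2703]] [ 0.48145659 -0.27211093] [ 0.48171523 -0.27167776] yaw y: 0.0019323689111869768 yaw x -0.028932313555769036
o 701 [ 5.906e-01 -2.000e-04  1.158e-01] extent [0.028 0.028 0.007] minmax mid [ 5.907e-01 -3.000e-04  1.148e-01]
 bar 129 [5.90367433e-01 5.87791656e-05] bar yaw 1.3709898142824344 [0.00123839 0.00777211]
b 860 [0.6624 0.0046 0.1159] extent [0.028 0.029 0.007] minmax mid [0.6623 0.0048 0.1156]
 bar 158 [0.66236322 0.00488902] bar yaw 1.3560187270323414 [0.00126517 0.00774952]
```

```bash
cat >> h.py <<'E'
YAW=0.093; D=np.array([np.cos(YAW),np.sin(YAW),0]); SLOT=np.array([.628,.003,0])
def pull(xy,out=-0.122):
    "grasp the knob at xy, lift 2 mm, draw it along the lane to rack x = out; returns the grasp height"
    xy=np.array(xy); s0=(np.append(xy,0)-SLOT)@D
    env.reach(np.append(xy,.16),R(YAW)); env.movel(np.append(xy,.082),R(YAW),rate=.12)
    effector.grasp(30); a=st(); p=a["ee_pos"].copy(); zg=p[2]
    p[2]+=.0022; env.movel(p,R(YAW),rate=.03); st()
    q=p.copy(); q[:2]=(SLOT+D*s0)[:2]+D[:2]*(out-s0)
    env.movel(q,R(YAW),rate=.08); st()
    q[2]+=.12; env.movel(q,R(YAW),rate=.2); st(); return zg
E
python3 - <<'E'
from h import *
zg=pull([.5906,-.0004])
print(zg); open("zg","w").write(str(zg))
E
```

```text
t6.5 p [ 5.906e-01 -2.000e-04  8.190e-02] yaw 0.093 w0.0297 g30.0 F [ 0.2  0.2 -1. ] q7 -1.04
t6.8 p [ 5.904e-01 -3.000e-04  8.400e-02] yaw 0.093 w0.0295 g30.0 F [ 0.2 -0.4 -2.8] q7 -1.04
t8.0 p [ 0.5071 -0.0082  0.0842] yaw 0.093 w0.0297 g30.0 F [-0.7  0.  -2.4] q7 -1.02
t8.7 p [ 0.5058 -0.008   0.2032] yaw 0.093 w0.0292 g30.0 F [-0.1  0.6 -3.1] q7 -1.20
0.08190698764369177
```

```bash
python3 - <<'E'
from h import *
zg=float(open("zg").read())
env.movel(np.array([.487,.318,.19]),R(YAW),rate=.25)
env.movel(np.array([.487,.318,zg+.011]),R(YAW),rate=.12); st()
for z in (.008,.0068,.006):
    env.movel(np.array([.487,.318,zg+z]),R(YAW),rate=.03); s=st()
    if s["wrist_force"][2]>1: break
effector.release(); st()
env.movel(np.array([.487,.318,.2]),R(YAW),rate=.2)
p,d,W,K=wshot("w2"); tips("wrist","orange_mid","plate_top","vial_center")
env.reach(np.array([.58,.0,.26]),R(YAW)); 
p,d,W,K=wshot("w3"); tips("wrist","orange_mid","blue_mid"); st(); np.savez("w3.npz",p=p,d=d,W=W,K=K)
cv2.imwrite("pics/w23.png",np.hstack([cv2.resize(cv2.imread(f"pics/{n}.png"),(400,300)) for n in ("w2","w3")]))
E
```

```text
t11.2 p [0.4877 0.3182 0.0936] yaw 0.093 w0.0297 g30.0 F [-0.3  0.3 -2.2] q7 -1.65
t11.4 p [0.4871 0.3182 0.0902] yaw 0.093 w0.0292 g30.0 F [ 0.1 -0.  -1.7] q7 -1.65
t11.7 p [0.487  0.318  0.0887] yaw 0.093 w0.0295 g30.0 F [ 0.2 -0.8 -2.1] q7 -1.65
t11.9 p [0.487  0.318  0.0879] yaw 0.093 w0.0294 g30.0 F [ 0.4  0.7 -2.5] q7 -1.65
t12.9 p [0.487  0.318  0.0879] yaw 0.093 w0.0917 g0.0 F [-0.2 -0.1 -1.3] q7 -1.65
orange_mid [([0.4881, 0.3206, 0.0674], 0.58)]
plate_top [([0.4929, 0.3087, 0.0105], 0.83)]
vial_center [([0.5472, 0.236, 0.0276], 0.61)]
orange_mid [([0.4884, 0.3224, 0.0686], 0.71), ([0.6292, 0.0039, 0.0697], 0.29)]
blue_mid [([0.6644, 0.004, 0.0646], 0.7)]
t15.2 p [0.5799 0.0019 0.2595] yaw 0.096 w0.0921 g0.0 F [0.2 0.1 0.1] q7 -1.19
```

View pics/w23.png

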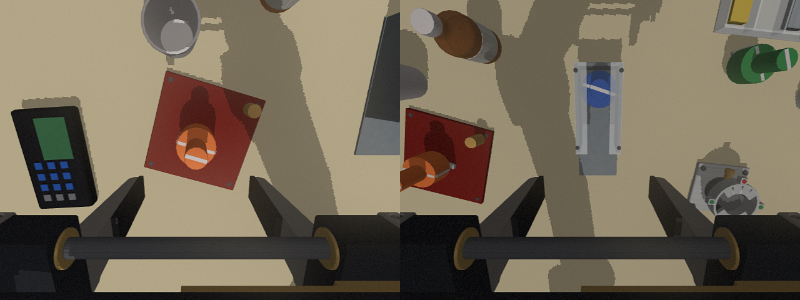

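Orange stands upright on the plate at (196,150), the vial is untouched, and blue is still in the rack at (598,90). Next I'll pull blue and look at the collar from close by.

```bash
python3 - <<'E'
from h import *
zg=pull([.6624,.0048]); open("zgb","w").write(str(zg))
env.reach(np.array([.40,-.272,.27]),R(.295)); st()
p,d,W,K=wshot("w4"); tips("wrist","column_seat","blue_mid","blue_lugs"); np.savez("w4.npz",p=p,d=d,W=W,K=K); st()
E
```

```text
t17.6 p [0.6624 0.0049 0.0819] yaw 0.093 w0.0292 g30.0 F [ 0.4 -0.  -0.9] q7 -1.04
t17.8 p [0.6622 0.0049 0.084 ] yaw 0.093 w0.0296 g30.0 F [-0.5  0.2 -1.6] q7 -1.04
t19.9 p [ 0.5069 -0.0084  0.0841] yaw 0.093 w0.0294 g30.0 F [-0.8 -0.4 -3.5] q7 -0.98
t20.7 p [ 0.5057 -0.0079  0.2033] yaw 0.093 w0.0292 g30.0 F [-0.6  0.1 -2.5] q7 -1.16
t21.8 p [ 0.4005 -0.2708  0.2693] yaw 0.297 w0.0297 g30.0 F [ 0.6  0.6 -2.6] q7 -0.46
column_seat [([0.4781, -0.2706, 0.0745], 0.96)]
blue_mid [([0.4035, -0.2719, 0.2511], 0.86)]
blue_lugs []
t22.0 p [ 0.4006 -0.2709  0.2697] yaw 0.297 w0.0294 g30.0 F [ 0.3 -0.5 -2.1] q7 -0.46
```

View pics/w4.png

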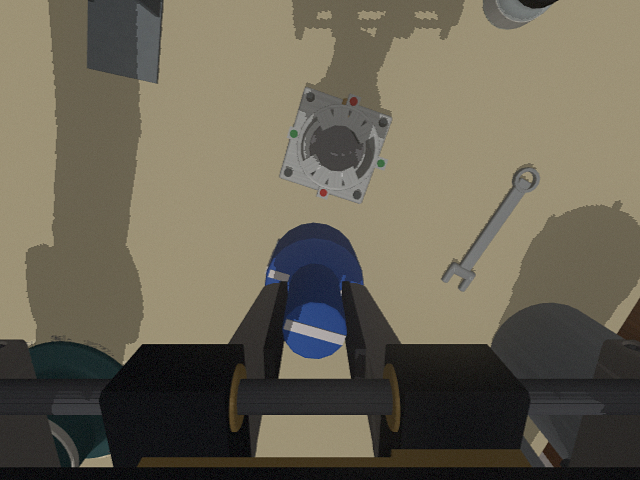

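The picture shows blue held upright, with its bar running from (285,324) to (345,341). The collar's green dots are at (293,133) and (381,163), and its red dots at (353,101) and (323,193).

```bash
python3 - <<'E'
from h import *
f=np.load("w4.npz");p,d,W,K=f["p"],f["d"],f["W"],f["K"]
g=world([293,381,353,323],[133,163,101,193],.076,W,K)[:,:2]
print(np.round(g,4).tolist(),g[:2].mean(0),g[2:].mean(0),"yaw y",np.arctan2(*(g[0]-g[1])[::-1])-np.pi/2,"yaw x",np.arctan2(*(g[2]-g[3])[::-1]))
zt=.2695-float(open("zgb").read())+.116
m=np.zeros((480,640),bool);m[312:350,280:350]=(p[312:350,280:350].min(-1)>140)
uv=np.argwhere(m)[:,::-1]; w=world(uv[:,0],uv[:,1],zt,W,K)[:,:2]; e,V=np.linalg.eigh(np.cov(w.T))
a=np.arctan2(V[1,1],V[0,1]); print(len(w),w.mean(0),"bar yaw-pi/2",(a-np.pi/2+np.pi/2)%np.pi-np.pi/2)
E
```

```text
[[0.4823, -0.2239], [0.4806, -0.3197], [0.5286, -0.2725], [0.4332, -0.2713]] [ 0.48143764 -0.27182449] [ 0.48091132 -0.27189277] yaw y -0.01787370843111602 yaw x -0.012353257620037016
521 [ 0.40037461 -0.27298776] bar yaw-pi/2 -0.012555136316963145
```

```bash
python3 - <<'E'
from h import *
zg=float(open("zgb").read()); zs=zg+.054
c=np.array([.4812,-.2713])
env.movel(np.append(c,zs+.045),R(.295),rate=.15); 
env.movel(np.append(c,zs+.022),R(.295),rate=.06); st()
for dz in (.018,.014,.010,.006,.003,.001):
    env.movel(np.append(c,zs+dz),R(.295),rate=.03); s=st()
    if s["wrist_force"][2]>5 or abs(s["wrist_force"][:2]).max()>8: print("contact",dz); break
E
```

```text
t23.5 p [ 0.481  -0.2714  0.1577] yaw 0.295 w0.0296 g30.0 F [ 0.3 -1.  -1.6] q7 -0.31
t23.8 p [ 0.4812 -0.2713  0.1538] yaw 0.295 w0.0296 g30.0 F [ 0.3  0.1 -1.7] q7 -0.30
t24.1 p [ 0.4811 -0.2712  0.1497] yaw 0.295 w0.0296 g30.0 F [-0.6  0.4 -1.7] q7 -0.30
t24.4 p [ 0.4811 -0.2712  0.1457] yaw 0.295 w0.0296 g30.0 F [ 0.5  0.1 -2.2] q7 -0.30
t24.6 p [ 0.481  -0.2712  0.1417] yaw 0.295 w0.0295 g30.0 F [ 0.4  0.1 -2.5] q7 -0.29
t24.9 p [ 0.4811 -0.2712  0.1387] yaw 0.295 w0.0296 g30.0 F [-0.1  0.1 -3.4] q7 -0.29
t25.1 p [ 0.4811 -0.2712  0.1368] yaw 0.295 w0.0297 g30.0 F [ 0.1 -1.  -1.2] q7 -0.29
```

```bash
python3 - <<'E'
from h import *
p=np.array([.4812,-.2713,float(open("zgb").read())+.0546])
env.pause(.15)
for k in (.25,.5,.75,1.,1.2,1.35,1.45,1.52,1.58,1.63):
    env.reach(p,R(.295-k)); s=st(); m=s["moment"]; print("  M",np.round(m,2))
    if k>1.3 and abs(m[2])>.6 or abs(s["wrist_force"]).max()>15: print("stop",k); break
E
```

```text
t25.6 p [ 0.4811 -0.2713  0.1364] yaw 0.050 w0.0293 g30.0 F [-0.2 -0.5 -1.7] q7 -0.49
  M [0.   0.17 0.03]
t25.9 p [ 0.4811 -0.2713  0.1364] yaw -0.198 w0.0293 g30.0 F [-0.1  0.8 -2.4] q7 -0.69
  M [-0.01  0.09  0.05]
t26.2 p [ 0.4811 -0.2713  0.1364] yaw -0.447 w0.0298 g30.0 F [ 1.1  0.1 -1.8] q7 -0.89
  M [0.04 0.19 0.02]
t26.6 p [ 0.4811 -0.2713  0.1364] yaw -0.697 w0.0292 g30.0 F [ 0.2  0.6 -2.2] q7 -1.10
  M [ 0.04  0.14 -0.01]
t26.8 p [ 0.4811 -0.2714  0.1364] yaw -0.897 w0.0295 g30.0 F [-0.   0.3 -1.4] q7 -1.27
  M [0.06 0.16 0.03]
t27.1 p [ 0.4811 -0.2714  0.1364] yaw -1.047 w0.0293 g30.0 F [ 0.2  0.2 -3. ] q7 -1.39
  M [ 0.04  0.12 -0.02]
t27.3 p [ 0.4811 -0.2714  0.1365] yaw -1.148 w0.0292 g30.0 F [-0.7  0.1 -2.3] q7 -1.48
  M [0.03 0.08 0.06]
t27.6 p [ 0.4812 -0.2714  0.1365] yaw -1.220 w0.0295 g30.0 F [-0.2  0.3 -2. ] q7 -1.54
  M [0.1  0.11 0.02]
t27.8 p [ 0.4811 -0.2714  0.1365] yaw -1.281 w0.0295 g30.0 F [ 1.   0.2 -2.3] q7 -1.59
  M [0.07 0.1  0.01]
t28.1 p [ 0.4812 -0.2713  0.1365] yaw -1.332 w0.0294 g30.0 F [-0.6  0.2 -1.4] q7 -1.63
  M [0.04 0.08 0.03]
```

```bash
python3 - <<'E'
from h import *
p=np.array([.4812,-.2713,float(open("zgb").read())+.0546])
for k in (1.67,1.71,1.75,1.79):
    env.reach(p,R(.295-k)); s=env.sense(); print(k,np.round(s["moment"],2),np.round(s["wrist_force"],1))
    if abs(s["moment"][2])>.25: print("stop"); break
a=.295-k
env.movel(p-[0,0,.0006],R(a),rate=.02); st()
effector.release(); env.movel(p+[0,0,.09],R(a),rate=.15); st()
env.movel(np.array([.40,-.272,.27]),R(0),rate=.2); 
p,d,W,K=wshot("w5"); tips("wrist","blue_mid","column_seat"); np.savez("w5.npz",p=p,d=d,W=W,K=K)
p,_=viewer.read_camera("scene"); tips("scene","orange_mid","blue_mid","vial_center"); cv2.imwrite("pics/s5.png",p[:,:,::-1])
E
```

```text
1.67 [ 0.08  0.09 -0.01] [ 0.3 -0.3 -1.9]
1.71 [-0.02  0.21  0.26] [-1.1 -0.6 -1.2]
stop
t28.8 p [ 0.4813 -0.2716  0.1363] yaw -1.414 w0.0296 g30.0 F [-1.2 -1.2  3.4] q7 -1.70
t30.6 p [ 0.481  -0.2707  0.2259] yaw -1.415 w0.0920 g0.0 F [ 0.4  0.6 -0.9] q7 -1.79
blue_mid [([0.4856, -0.2695, 0.1164], 0.91)]
column_seat []
orange_mid [([0.4879, 0.3151, 0.0664], 0.69)]
blue_mid [([0.4801, -0.2695, 0.1157], 0.71)]
vial_center [([0.5451, 0.2396, 0.026], 0.63), ([0.4816, -0.2709, 0.1162], 0.39)]
```

View pics/w5.png

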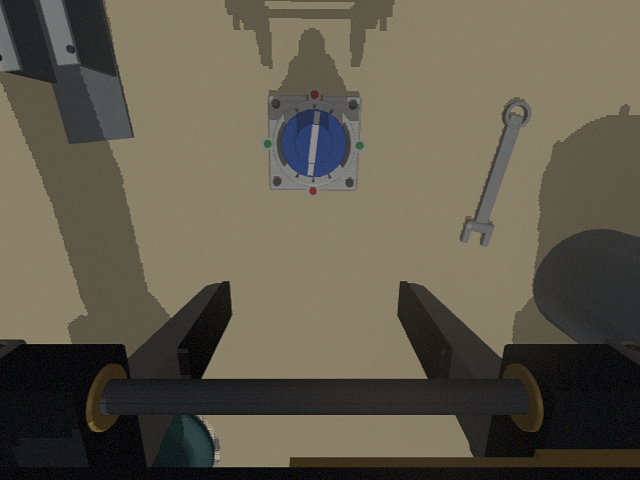

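Blue sits in the collar at (313,143). Its bar points at the red dots (314,94) and (313,190), so it is locked and let go. The networks still place orange on the plate, so I'm handing in.

```bash
python3 -c "
from station import *
print(workorder.finish_job())"
```

```text
the job is handed in; nothing more can be done
None
```

The job is handed in at about 31 s on the robot's clock: orange stands let go on the red plate, and blue is seated in the collar, turned clockwise to its stop and let go; the hand-in returned no verdict.

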